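# Sort the kit boxes by weight

## Task

Some of the four identical reagent kit boxes are full and the others used up, which only their weight tells: lift each just clear of the worktop, feel whether it is heavy (about 550 g) or light (about 90 g), and set the heavy ones in the steel tray and the light ones in the cardboard carton, upright, side by side flat on the floor, and let go. Carry the boxes low, with the underside never more than 12 cm above the worktop, set them down without dropping or tipping them, and leave the four bottles that stand about where they are.

Things in the scene. Friction and masses are not known exactly. Their poses are not given: they have to be found in the camera images.
- kit_1_mid (a point): Centre (half-way up) of one of four identical closed cream cardboard kit boxes, standing loose on the worktop: 58 mm along its x, 100 mm along its y, 75 mm high (z up). Grasp it across the 58 mm. A full box weighs 460 to 620 g, a used-up one about 90 g; only lifting tells which. Two are full, two used up, drawn anew each time; the number in the name means nothing.
- kit_2_mid (a point): Centre (half-way up) of one of four identical closed cream cardboard kit boxes, standing loose on the worktop: 58 mm along its x, 100 mm along its y, 75 mm high (z up). Grasp it across the 58 mm. A full box weighs 460 to 620 g, a used-up one about 90 g; only lifting tells which. Two are full, two used up, drawn anew each time; the number in the name means nothing.
- kit_3_mid (a point): Centre (half-way up) of one of four identical closed cream cardboard kit boxes, standing loose on the worktop: 58 mm along its x, 100 mm along its y, 75 mm high (z up). Grasp it across the 58 mm. A full box weighs 460 to 620 g, a used-up one about 90 g; only lifting tells which. Two are full, two used up, drawn anew each time; the number in the name means nothing.
- kit_4_mid (a point): Centre (half-way up) of one of four identical closed cream cardboard kit boxes, standing loose on the worktop: 58 mm along its x, 100 mm along its y, 75 mm high (z up). Grasp it across the 58 mm. A full box weighs 460 to 620 g, a used-up one about 90 g; only lifting tells which. Two are full, two used up, drawn anew each time; the number in the name means nothing.
- tray: Small steel tray, fixed, for the full boxes: outside 220 mm along its x, 190 mm along its y, 24 mm high, walls and floor 3 mm, flat inside floor 214 by 184 mm. Origin at the centre of its underside, z up. It stands left or right of the kit boxes. A small dropper bottle stands in it near its +y edge.
- tray_floor (a point): Centre of the tray's inner floor (3 mm above the worktop), axes as the tray's.
- carton: Shallow open cardboard carton, fixed, for the empty boxes: outside 210 mm along its x, 160 mm along its y, 28 mm high, walls and floor 4 mm, inside 202 by 152 mm. Origin at the centre of its underside, z up. It stands on the side where the tray is not; inside it is bare.
- carton_floor (a point): Centre of the carton's inner floor (4 mm above the worktop), axes as the carton's.
- small_dropper_mid (a point): Dropper bottle with a black cap, 28 mm across, 68 mm high, loose, standing in the tray; to be left alone. Point half-way up its middle.
- brown_dropper_mid (a point): Brown dropper bottle with a white cap, 30 mm across, 78 mm high, loose, standing among the kit boxes; to be left alone. Point half-way up its middle.
- rinse_bottle: Tall clear rinse bottle with cap, 71 mm across, 227 mm high, loose, behind the work; to be left alone. Origin at the centre of its underside.
- wash_bottle: Wash bottle with a bent spout, 62 by 89 mm over all, 191 mm high, loose, behind the work; to be left alone. Origin at the centre of its underside.
- dish: Flat glass dish, 62 mm across, 13 mm high, fixed to the worktop among the kit boxes; nothing need be done with it. Origin at the centre of its underside.
Mind the look-alikes: they are no part of the job. Leave any yellow look-alike of the part that bears kit_4_mid alone.

How it is judged:
At the end, for the whole second after the job is handed in: The full boxes stand flat on the floor of the steel tray and the used-up ones flat on the floor of the carton (base within 6 mm of it, tilt under 0.1 rad, none stacked), at rest and let go; the four bottles stand upright (within 0.2 rad), within 25 mm of their starts (((x of kit_1_mid in the frame of tray_floor between -0.08 and 0.08 m and y of kit_1_mid in the frame of tray_floor between -0.065 and 0.065 m and z of kit_1_mid in the frame of tray_floor between 0.032 and 0.0445 m and contact force between kit_1 and tray above 2.7 N) or (x of kit_1_mid in the frame of carton_floor between -0.075 and 0.075 m and y of kit_1_mid in the frame of carton_floor between -0.05 and 0.05 m and z of kit_1_mid in the frame of carton_floor between 0.032 and 0.0445 m and contact force between kit_1 and carton between 0.2 and 2.7 N)) and angle between each of kit_1_mid, kit_2_mid, kit_3_mid, kit_4_mid's own z axis and vertical below 0.1 rad and linear speed of each of kit_1, kit_2, kit_3, kit_4 below 0.02 m/s and contact force between each of kit_1, kit_2, kit_3, kit_4 and the fingers below 0.1 N and ((x of kit_2_mid in the frame of tray_floor between -0.08 and 0.08 m and y of kit_2_mid in the frame of tray_floor between -0.065 and 0.065 m and z of kit_2_mid in the frame of tray_floor between 0.032 and 0.0445 m and contact force between kit_2 and tray above 2.7 N) or (x of kit_2_mid in the frame of carton_floor between -0.075 and 0.075 m and y of kit_2_mid in the frame of carton_floor between -0.05 and 0.05 m and z of kit_2_mid in the frame of carton_floor between 0.032 and 0.0445 m and contact force between kit_2 and carton between 0.2 and 2.7 N)) and ((x of kit_3_mid in the frame of tray_floor between -0.08 and 0.08 m and y of kit_3_mid in the frame of tray_floor between -0.065 and 0.065 m and z of kit_3_mid in the frame of tray_floor between 0.032 and 0.0445 m and contact force between kit_3 and tray above 2.7 N) or (x of kit_3_mid in the frame of carton_floor between -0.075 and 0.075 m and y of kit_3_mid in the frame of carton_floor between -0.05 and 0.05 m and z of kit_3_mid in the frame of carton_floor between 0.032 and 0.0445 m and contact force between kit_3 and carton between 0.2 and 2.7 N)) and ((x of kit_4_mid in the frame of tray_floor between -0.08 and 0.08 m and y of kit_4_mid in the frame of tray_floor between -0.065 and 0.065 m and z of kit_4_mid in the frame of tray_floor between 0.032 and 0.0445 m and contact force between kit_4 and tray above 2.7 N) or (x of kit_4_mid in the frame of carton_floor between -0.075 and 0.075 m and y of kit_4_mid in the frame of carton_floor between -0.05 and 0.05 m and z of kit_4_mid in the frame of carton_floor between 0.032 and 0.0445 m and contact force between kit_4 and carton between 0.2 and 2.7 N)) and distance of each of brown_dropper_mid, small_dropper_mid, rinse_bottle, wash_bottle from where it was at the start of the episode below 0.025 m and angle between each of brown_dropper_mid, small_dropper_mid, rinse_bottle, wash_bottle's own z axis and vertical below 0.2 rad); the robot touches nothing.
It fails at once if a kit box is carried with its underside more than about 12 cm above the worktop (height (world z) of any of kit_1_mid, kit_2_mid, kit_3_mid, kit_4_mid above 0.163 m).
It fails at once if a kit box is dropped (falls freely by more than about 1 cm) or thrown ((linear speed of kit_1 above 0.5 m/s and contact force between kit_1 and the fingers below 0.05 N) or (linear speed of kit_2 above 0.5 m/s and contact force between kit_2 and the fingers below 0.05 N) or (linear speed of kit_3 above 0.5 m/s and contact force between kit_3 and the fingers below 0.05 N) or (linear speed of kit_4 above 0.5 m/s and contact force between kit_4 and the fingers below 0.05 N)).
It fails at once if a kit box is tipped over (more than about 40 degrees) (angle between any of kit_1_mid, kit_2_mid, kit_3_mid, kit_4_mid's own z axis and vertical above 0.7 rad).
It fails at once if one of the four bottles that stand about is pushed away by more than 25 mm or knocked over (distance of any of brown_dropper_mid, small_dropper_mid, rinse_bottle, wash_bottle from where it was at the start of the episode above 0.025 m or angle between any of brown_dropper_mid, small_dropper_mid, rinse_bottle, wash_bottle's own z axis and vertical above 0.5 rad).
It also fails if it takes over 72 s, if anything falls off the work surface, if the arm or the gripper's body presses on something with over 40 N, if the wrist force passes 120 N, or if a joint passes its speed limit or range.

## Robot

A 6-joint arm with a two-finger parallel gripper is mounted at the origin on a cart in front of the work surface, level with it; the furniture and walls round the work are solid. World frame = base frame: x ahead of the robot, y to its left, z up, the work surface at z = 0. Lengths are in m, angles in rad, forces in N, time in s.
With the tool pointing down it reaches from about 0.3 to 0.75 m from the base axis. Payload 8.5 kg.
Tool frame: the origin (TCP) lies on the centre line of the jaws, within the pads' length; the fingertips stand 11 mm ahead of it and the grasp point (between the pads) lies 8 mm behind it; z points along the fingers, y is the line along which they close (so a half turn about z gives the same grasp; the last joint's range is limited). The gripper opens to 88 mm and grips with 3 to 60 N. Pads are 18 mm wide; open, the fingers measure 123 mm over their backs; the gripper's body (75 mm by 187 mm) begins 45 mm behind the grasp point.
Start: joints at [0.95, 0.381, 1.297, -0, 1.464, -0.215], TCP at [0.217, 0.505, 0.25] pointing down, gripper open.
Joint ranges: [-3.11, 3.11], [-0.89, 2.33], [0.22, 2.48], [-1.42, 4.56], [0.17, 2.85], [-2.88, 2.88]. Speed limits (rad/s): [2.39, 2.39, 3.14, 3.14, 3.14, 3.14].

## Interface

Orientations are given as a unit quaternion [x, y, z, w].
In Python, from station import * gives the robot as it stands.
- The arm moves only by the tool drive_tool, never from a script. Its argument "motion" is a list that holds one entry, the list of rows, each a list of 7 numbers: the shift along the tool's x, y, z in mm, then the turn, a rotation vector about the tool's x, y, z in rad, then the gripper command: -1 is shut, 1 is fully open, values between are in proportion. In form: [[[x, y, z, wx, wy, wz, claw], ...]]. A call has 1 to 10 rows; each row is the pose to reach, as a shift and turn from the pose commanded when the call began, along the tool's axes at that moment; what a row does not reach only later rows make up. A row lasts 1/10 s, in which the tool goes at most 50 mm and 8.59 degrees, less where a joint would pass 70% of its speed; a pose out of reach is approached as far as the arm can. A call with a gripper value outside its range is refused whole. The fingers move at their own pace and stop on an object; "grip_force" is the grip in N (left out, the last holds). Time passes only in rows, so rows that repeat a pose let the fingers close. It gives the time, the measured TCP pose, the force, the opening and the grip force at its end, in the units of the state.
- get_state(): the state, without advancing time (a new reading comes with each control period).
- get_image(name): name is "scene" or "side" or "wrist"; returns (picture, depth): 420x560x3 uint8, red, green, blue; 420x560 float32, m along the optical axis (not along the pixel's ray), 0 where there is no reading.
- calibration(name): a dict with "K" (3x3 intrinsics, pixels), "R" (3x3) and "t" (3): a world point X has camera coordinates R X + t; the wrist camera has in their place "tool_from_camera" (4x4, takes a point from camera to tool coordinates, whose origin is the TCP and whose axes are the flange's). Camera axes: x right, y down, z forward; pixel columns grow to the right and rows downward; lengths in m; the calibration is good to about 2 mm. A picture is of the moment at which its call begins: read the wrist's pose just before it. calibration takes no time and is no camera call.
- close_job(): hands the job in; it is judged then, once.
The state is a dict: "time": time; "q": joint angles; "joint_velocities": joint speeds; "joint_efforts": joint torques, N m; "eef_pos": TCP position; "tcp_rot": TCP orientation; "ft_force": force on the tool from outside, world axes, zero at the start; "moment": the same for the moment, N m; "finger_gap": opening from 0.0 (shut) to 1.0 (fully open); "grasp_force": force on a finger pad.
Only numpy, scipy, OpenCV 4.12 (cv2) and the standard library are available. Lean on these libraries where they do the work, as an engineer would, in place of code of your own. Each camera call takes 0.05 s, during which the arm holds its last target. There are 200 camera calls.

## Working session

There is one attempt and no reset: what is moved stays moved. The work goes in short steps, Python scripts to look and compute and a tool call to move; the robot and the scene stay as the last step left them, time stands still between calls to the robot, and variables do not carry over. Pictures are saved under pics/ and viewed, at most 10 in all, crops included, and the job is handed in when it is done.

Besides the shell and the picture viewer there is one more tool, called after ">>>" as name(argument=value, ...), one argument or row to a line, values as JSON. drive_tool: Moves the arm, as the interface text tells. Its arguments: {"type":"object","properties":{"motion":{"type":"array","items":{"type":"array","items":{"type":"array","items":{"type":"number"}}}},"grip_force":{"type":"number"}},"required":["motion"]}

```bash
mkdir -p pics; python3 - <<'E'
from station import *
import cv2,numpy as np
s=get_state();print({k:np.round(v,3) for k,v in s.items()})
for n in("scene","side"):
    im,d=get_image(n);np.savez(f"pics/{n}.npz",im=im,d=d)
    cv2.imwrite(f"pics/{n}1.png",im[:,:,::-1]);c=calibration(n);print(n,{k:np.round(v,3).tolist() for k,v in c.items()})
E
```

```text
{'time': np.float64(0.0), 'q': array([ 0.95 ,  0.381,  1.298,  0.   ,  1.464, -0.215]), 'joint_velocities': array([ 0.   , -0.   ,  0.001,  0.002, -0.001,  0.001]), 'joint_efforts': array([ 2.0000e-03, -4.3794e+01, -2.2456e+01,  7.1000e-02,  3.5000e-02,
       -0.0000e+00]), 'eef_pos': array([0.217, 0.505, 0.249]), 'tcp_rot': array([ 0.202,  0.979, -0.001, -0.   ]), 'ft_force': array([ 0.798,  0.834, -0.626]), 'moment': array([-0.013,  0.014, -0.027]), 'grasp_force': np.float64(0.0), 'finger_gap': np.float64(1.0)}
scene {'K': [[503.093, 0.0, 273.529], [0.0, 503.093, 210.539], [0.0, 0.0, 1.0]], 'R': [[0.807, -0.591, -0.01], [-0.448, -0.601, -0.662], [0.385, 0.539, -0.749]], 't': [-0.34, 0.338, 0.885]}
side {'K': [[440.59, 0.0, 273.012], [0.0, 440.59, 213.188], [0.0, 0.0, 1.0]], 'R': [[0.943, -0.333, -0.015], [-0.219, -0.582, -0.783], [0.252, 0.742, -0.621]], 't': [-0.455, 0.23, 1.126]}
```

View pics/scene1.png

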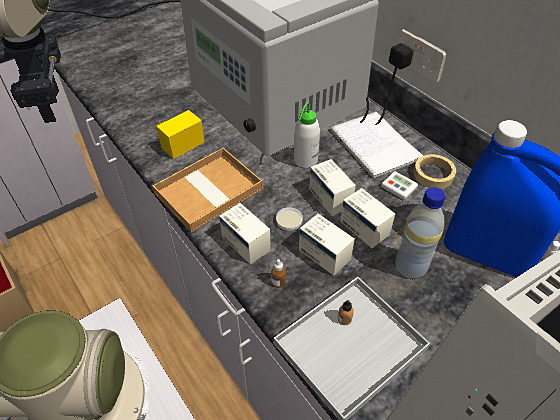

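View pics/side1.png

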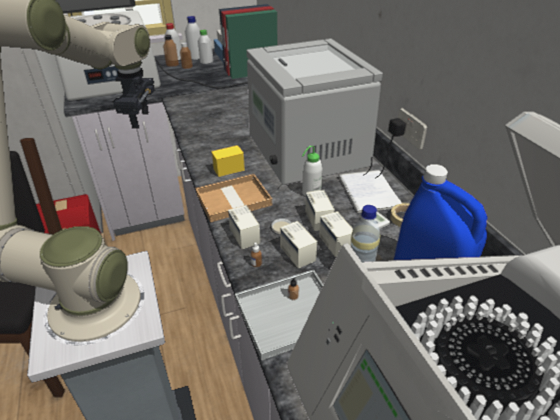

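The scene view shows four cream boxes near (244,232), (326,243), (368,217) and (331,183). The tray is at (352,345) with a dropper at (346,313), and the carton at (208,188). The brown dropper is at (279,273), the dish at (289,219), the wash bottle at (307,140) and the rinse bottle at (417,235). The yellow look-alike at (181,134) stays where it is.

```bash
cat > h.py <<'E'
import cv2,numpy as np
from station import *
def cloud(n,d,c):
    K=np.array(c["K"]);v,u=np.mgrid[:420,:560]
    P=np.stack([(u-K[0,2])/K[0,0]*d,(v-K[1,2])/K[1,1]*d,d],-1)
    return (P-np.array(c["t"]))@np.array(c["R"])
def rects(X,m,minpx,tag):
    m=cv2.morphologyEx(m.astype(np.uint8),cv2.MORPH_OPEN,np.ones((2,2)))
    N,L,S,C=cv2.connectedComponentsWithStats(m)
    for i in range(1,N):
        if S[i,4]<minpx: continue
        P=X[L==i];r=cv2.minAreaRect((P[:,:2]*1000).astype(np.float32))
        print(tag,"px",C[i].round(),"n",S[i,4],"ctr",np.round(r[0],1),"size",np.round(r[1],1),"ang",round(r[2],1),"z",P[:,2].mean().round(4))
E
python3 - <<'E'
from h import *
for n in("scene","side"):
    f=np.load(f"pics/{n}.npz");im,d=f["im"].astype(int),f["d"];X=cloud(n,d,calibration(n));z=X[...,2]
    ok=(d>0)&(X[...,0]>0.2)&(X[...,0]<0.85)&(abs(X[...,1])<0.6)
    sat=im.max(2)-im.min(2)
    rects(X,ok&(z>.070)&(z<.081),100,n+" top")
    rects(X,ok&(z>.012)&(z<.035)&(sat>50)&(im[...,0]>im[...,2]),300,n+" carton")
    rects(X,ok&(z>-.002)&(z<.035)&(sat<25)&(im.mean(2)>130),300,n+" grey")
    if n=="scene":
        for u,v,t in [(279,262,'brown cap'),(346,303,'small cap'),(308,108,'wash cap'),(434,196,'rinse cap'),(289,216,'dish'),(352,350,'trayfl'),(225,200,'cartonfl'),(210,190,'white'),(280,280,'brown low')]:
            print(t,X[v,u].round(3))
        rects(X,ok&(z>.015)&(z<.035),150,n+" walls")
E
```

```text
scene top px [179. 125.] n 635 ctr [508.7 495.4] size [163.8  74.2] ang 16.8 z 0.0748
scene top px [333. 178.] n 834 ctr [ 406.2 -123.6] size [945.7 103.6] ang 41.3 z 0.0756
scene top px [370. 208.] n 993 ctr [ 391.7 -198.5] size [817.4 113.1] ang 34.1 z 0.0762
scene top px [245. 224.] n 1059 ctr [ 251.8 -142.5] size [735.4 106. ] ang 55.1 z 0.078
scene top px [328. 235.] n 1132 ctr [ 323.4 -203.2] size [713.8 110. ] ang 39.9 z 0.0755
scene top px [494. 244.] n 327 ctr [ 451.5 -305.3] size [788.6 173.3] ang 12.4 z 0.0788
scene carton px [188. 170.] n 424 ctr [240.7  -0.3] size [982.6 175. ] ang 61.7 z 0.0241
scene carton px [227. 205.] n 452 ctr [259.2 -66.8] size [871.1 166. ] ang 56.1 z 0.019
scene grey px [364. 155.] n 699 ctr [ 519.9 -140.5] size [1085.6  156. ] ang 45.7 z 0.0155
scene grey px [208. 189.] n 616 ctr [299.4 -59.4] size [930.4  85.8] ang 68.0 z 0.0072
scene grey px [348. 350.] n 8716 ctr [ 303.2 -259.4] size [568.9 227.8] ang 22.8 z 0.0076
brown cap [ 0.43  -0.008  0.075]
small cap [ 0.478 -0.153  0.066]
wash cap [0.707 0.252 0.164]
rinse cap [ 0.673 -0.145  0.226]

[... 1127 characters left out ...]
e top px [228. 153.] n 228 ctr [335.2 -97.7] size [1532.7  103. ] ang 75.7 z 0.0752
side top px [321. 202.] n 371 ctr [ 460.5 -294.6] size [1235.    76.7] ang 61.9 z 0.0797
side top px [244. 219.] n 433 ctr [ 324. -313.] size [1110.    81.8] ang 75.3 z 0.0759
side top px [338. 225.] n 464 ctr [ 482.7 -380.9] size [1102.2   85.4] ang 63.1 z 0.0789
side top px [299. 236.] n 492 ctr [ 367.  -393.9] size [975.1  99.7] ang 63.6 z 0.079
side top px [305. 379.] n 170 ctr [ 402.2 -416.8] size [121.3   5. ] ang 89.1 z 0.0772
side grey px [355. 195.] n 317 ctr [ 558.6 -303.4] size [1314.3   94.4] ang 60.6 z 0.0227
side grey px [279. 315.] n 3552 ctr [ 294.2 -439.8] size [825.2 205. ] ang 62.8 z 0.0074
```

```bash
sed -i 's/    m=cv2.morph.*/    m=cv2.morphologyEx(m.astype(np.uint8),cv2.MORPH_OPEN,np.ones((3,3)))/' h.py
python3 - <<'E'
from h import *
for n in("scene","side"):
    f=np.load(f"pics/{n}.npz");im,d=f["im"].astype(int),f["d"];X=cloud(n,d,calibration(n));z=X[...,2]
    ok=(d>0)&(X[...,0]>0.2)&(X[...,0]<0.85)&(abs(X[...,1])<0.6)
    rects(X,ok&(z>.068)&(z<.082),150,n+" top")
    sat=im.max(2)-im.min(2)
    # edge-inclusive outer extents of tray / carton via colour
    rects(X,ok&(z>-.002)&(z<.035)&(sat<25)&(im.mean(2)>120),1500,n+" grey")
    hsv=cv2.cvtColor(f["im"],cv2.COLOR_RGB2HSV)
    rects(X,ok&(z>-.002)&(z<.033)&(((hsv[...,0]<22)&(hsv[...,1]>70)&(hsv[...,2]>60))|((sat<40)&(im.mean(2)>170)&(X[...,1]>.2)&(X[...,0]<.55))),300,n+" carton")
E
```

```text
scene top px [179. 124.] n 656 ctr [482.3 490.4] size [101.4  66.2] ang 3.0 z 0.0753
scene top px [275. 135.] n 152 ctr [654.5 307.8] size [38.6 94.5] ang 62.9 z 0.0748
scene top px [332. 177.] n 864 ctr [671.2 112.3] size [101.7  60.9] ang 83.2 z 0.075
scene top px [369. 208.] n 1023 ctr [671.9  -5.5] size [ 60.2 102.7] ang 1.7 z 0.0749
scene top px [244. 223.] n 1085 ctr [431.5 117.7] size [ 60.6 101.8] ang 5.2 z 0.0752
scene top px [327. 234.] n 1150 ctr [551.6  -8.5] size [ 61.2 100.8] ang 8.9 z 0.0751
scene top px [503. 247.] n 312 ctr [ 811.  -247.8] size [ 12.6 133.8] ang 28.0 z 0.0751
scene grey px [347. 349.] n 8703 ctr [ 448.3 -195.8] size [212.8 178.1] ang 2.7 z 0.0036
scene carton px [207. 188.] n 4933 ctr [457.  319.3] size [228.9 191.8] ang 4.1 z 0.0095
side top px [227. 153.] n 255 ctr [484.6 487.4] size [100.7  67.4] ang 6.3 z 0.0727
side top px [320. 201.] n 401 ctr [673.2 112. ] size [106.3  59.1] ang 83.0 z 0.0728
side top px [243. 218.] n 464 ctr [433.6 115.9] size [ 59.3 105. ] ang 4.2 z 0.0728
side top px [337. 224.] n 487 ctr [674.4  -7.1] size [ 60.4 103.3] ang 3.0 z 0.0731
side top px [298. 235.] n 528 ctr [553.7 -10.3] size [ 62.3 101.3] ang 11.0 z 0.0729
side top px [307. 385.] n 251 ctr [ 401.8 -426.8] size [138.6   5.6] ang 89.9 z 0.075
side grey px [278. 314.] n 3893 ctr [ 450.6 -193.1] size [212.6 213.9] ang 2.0 z 0.0033
side carton px [233. 196.] n 2049 ctr [457.2 323.6] size [225.2 206.4] ang 4.1 z 0.0075
```

```bash
python3 - <<'E'
from h import *
c=calibration("scene");K,R,t=map(np.array,(c["K"],c["R"],c["t"]))
def ray(u,v,z):
    o=-R.T@t;d=R.T@np.linalg.inv(K)@[u,v,1];return (o+d*(z-o[2])/d[2])[:2]
for nm,pts,z in(("carton",[(152,184),(223,150),(263,186),(194,228)],.028),("tray",[(274,338),(357,277),(429,345),(344,416)],.024)):
    P=np.array([ray(*p,z) for p in pts])*1000
    e=np.roll(P,-1,0)-P
    print(nm,P.round(),"ctr",P.mean(0).round(1),np.linalg.norm(e,axis=1).round(),np.degrees(np.arctan2(e[:,1],e[:,0])).round(1))
f=np.load("pics/scene.npz");d=f["d"];X=cloud("scene",d,c);x,y,z=X[...,0],X[...,1],X[...,2]
o=(d>0)&(z>.085)&(z<.3)&(x>.25)
for a in np.arange(-.3,.6,.05):
    m=o&(y>a)&(y<a+.05); print(round(a,2),x[m].min().round(3) if m.any() else None, end="; ")
for n,z0,z1,b in(("brown",.01,.1,(.39,.47,-.05,.03)),("small",.03,.1,(.43,.52,-.2,-.1))):
    m=(d>0)&(z>z0)&(z<z1)&(x>b[0])&(x<b[1])&(y>b[2])&(y<b[3]);print(n,[np.percentile(q[m],[2,98]).round(3) for q in(x,y)])
E
```

```text
carton [[342. 383.]
 [543. 383.]
 [551. 218.]
 [354. 204.]] ctr [447.5 297.2] [201. 165. 198. 179.] [   0.3  -87.4 -175.9   93.8]
tray [[ 341. -113.]
 [ 557. -104.]
 [ 561. -294.]
 [ 351. -297.]] ctr [ 452.3 -201.8] [216. 190. 211. 185.] [   2.3  -88.6 -179.    93.1]
-0.3 0.809; -0.25 0.786; -0.2 0.643; -0.15 0.641; -0.1 1.033; -0.05 1.014; -0.0 1.014; 0.05 1.013; 0.1 1.014; 0.15 1.013; 0.2 0.657; 0.25 0.631; 0.3 0.601; 0.35 0.6; 0.4 0.618; 0.45 0.617; 0.5 0.617; 0.55 0.617; brown [array([0.415, 0.44 ]), array([-0.02 ,  0.002])]
small [array([0.467, 0.489]), array([-0.167, -0.144])]
```

```bash
cat >> h.py <<'E'
from scipy.spatial.transform import Rotation as Ro
def go(x,y,z,yaw,s=None):
    "tool-axis shift (mm) and turn to reach TCP x,y,z (m), tool y along world yaw (deg)"
    s=s or get_state();R0=Ro.from_quat(s["tcp_rot"]);a=np.radians(yaw)
    ty=np.array([np.cos(a),np.sin(a),0]);tz=np.array([0,0,-1.]);T=Ro.from_matrix(np.stack([np.cross(ty,tz),ty,tz],1))
    sh=R0.inv().apply(np.array([x,y,z])-s["eef_pos"])*1000
    print("go",sh.round(1),(R0.inv()*T).as_rotvec().round(4))
def wcloud():
    s=get_state();im,d=get_image("wrist");c=calibration("wrist");K=np.array(c["K"]);v,u=np.mgrid[:420,:560]
    P=np.stack([(u-K[0,2])/K[0,0]*d,(v-K[1,2])/K[1,1]*d,d],-1);M=np.array(c["tool_from_camera"])
    return im,d,(P@M[:3,:3].T+M[:3,3])@Ro.from_quat(s["tcp_rot"]).as_matrix().T+s["eef_pos"]
E
python3 -c "
from h import *
print(np.round(calibration('wrist')['tool_from_camera'],3))
go(.447,.28,.25,4)"
```

```text
[[ 0.    -0.959 -0.284  0.073]
 [ 1.     0.     0.    -0.001]
 [-0.    -0.284  0.959 -0.134]
 [ 0.     0.     0.     1.   ]]
go [-300.2 -116.1   -0.7] [-1.2000e-03  5.0000e-04  1.0952e+00]
```

>>> drive_tool(
  motion=[
    [[-40,-15,0,0,0,0.14,1],[-80,-30,0,0,0,0.28,1],[-120,-46,0,0,0,0.42,1],[-160,-62,0,0,0,0.56,1],[-200,-78,0,0,0,0.7,1],[-240,-94,0,0,0,0.84,1],[-280,-108,0,0,0,0.97,1],[-300,-116,0,0,0,1.095,1],[-300,-116,0,0,0,1.095,1]],
  ],
  grip_force=30,
)

```text
time: 1.0
eef_pos: [0.4485, 0.2785, 0.2492]
tcp_rot: [0.684, 0.73, -0.0, -0.0]
ft_force: [0.2, 0.9, -0.6]
finger_gap: 1.002
grasp_force: 0.0
```

```bash
cat > box.py <<'E'
from h import *
import sys
im,d,X=wcloud();cv2.imwrite(f"pics/{sys.argv[1]}.png",im[:,:,::-1])
z=X[...,2];hsv=cv2.cvtColor(im,cv2.COLOR_RGB2HSV)
ok=(d>0.12)
rects(X,ok&(z>.068)&(z<.082),400,"top")
if len(sys.argv)>2:
    m=ok&(z>.019)&(z<.034);P=X[m]
    rects(X,m,60,"rim")
    rects(X,ok&(z>.0)&(z<.012)&(hsv[...,2]>130),2000,"floor")
E
python3 box.py w1 1; python3 -c "
from h import *
s=get_state();print(s['eef_pos'].round(4),s['time'],s['q'].round(2));go(.4325,.117,.15,5)"
```

```text
top px [515.  40.] n 829 ctr [621.8 405.9] size [57.8  2.6] ang 90.0 z 0.0751
top px [492. 148.] n 467 ctr [623.1 322.5] size [ 7.2 42.7] ang 10.2 z 0.0753
top px [541. 230.] n 635 ctr [685.2 252.7] size [53.8 17.6] ang 85.3 z 0.0749
top px [250. 312.] n 1604 ctr [430.6 156. ] size [58.3 27.1] ang 3.8 z 0.0738
top px [252. 378.] n 1408 ctr [436.8  83.5] size [58.1 31. ] ang 4.8 z 0.0742
rim px [475.  79.] n 1032 ctr [621.4 375.4] size [  3.7 139.5] ang 1.0 z 0.028
rim px [284. 142.] n 4409 ctr [452.  306.3] size [210.4 160.5] ang 4.3 z 0.0258
rim px [512. 210.] n 554 ctr [690.7 258.2] size [60.2 25.3] ang 68.6 z 0.0266
rim px [252. 279.] n 328 ctr [429.8 168.4] size [57.1  2.3] ang 4.2 z 0.0266
rim px [475. 296.] n 219 ctr [671.9 163.3] size [ 4.3 44.5] ang 87.2 z 0.0266
rim px [347. 384.] n 463 ctr [544.9  40.4] size [59.1 12.1] ang 20.1 z 0.0269
rim px [431. 394.] n 225 ctr [644.1  28.2] size [36.5 12.8] ang 72.0 z 0.0262
rim px [247. 402.] n 228 ctr [431.3   5. ] size [29.  12.3] ang 1.2 z 0.0263
floor px [280. 140.] n 30766 ctr [451.6 306.2] size [203.  152.8] ang 4.1 z 0.0032
[0.4473 0.2797 0.2493] 1.05 [0.33 0.34 1.36 0.   1.44 0.26]
go [-161.2  -26.    99.3] [-0.0011  0.0001 -0.0177]
```

View pics/w1.png

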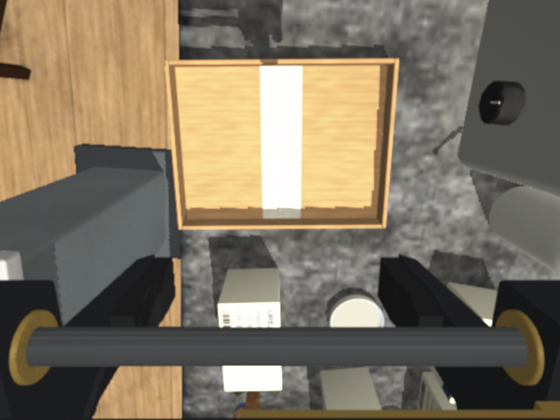

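The carton centre is at (452,306) mm with a yaw of 4°, and its size matches the specification. Box A is at (433,118) mm with a yaw of 5°.

>>> drive_tool(
  motion=[
    [[-45,-7,25,0,0,-0.005,1],[-90,-14,50,0,0,-0.01,1],[-130,-20,75,0,0,-0.018,1],[-161,-25,100,0,0,-0.018,1],[-161,-25,140,0,0,-0.018,1],[-161,-25,180,0,0,-0.018,1],[-161,-25,205,0,0,-0.018,1],[-161,-25,212,0,0,-0.018,1],[-161,-25,212,0,0,-0.018,1],[-161,-25,212,0,0,-0.018,-1]],
  ],
  grip_force=28,
)

```text
time: 2.05
eef_pos: [0.4337, 0.1185, 0.0388]
tcp_rot: [0.675, 0.738, 0.001, 0.001]
ft_force: [-0.3, -0.2, 0.5]
finger_gap: 0.934
grasp_force: 0.0
```

>>> drive_tool(
  motion=[
    [[0,0,0,0,0,0,-1],[0,0,0,0,0,0,-1],[0,0,0,0,0,0,-1],[0,0,0,0,0,0,-1],[0,0,0,0,0,0,-1],[0,0,0,0,0,0,-1]],
  ],
)

```text
time: 2.65
eef_pos: [0.4336, 0.118, 0.0383]
tcp_rot: [0.675, 0.738, 0.0, 0.0]
ft_force: [0.3, -0.1, 6.3]
finger_gap: 0.655
grasp_force: 28.0
```

>>> drive_tool(
  motion=[
    [[0,0,-8,0,0,0,-1],[0,0,-18,0,0,0,-1],[0,0,-25,0,0,0,-1],[0,0,-25,0,0,0,-1],[0,0,-25,0,0,0,-1],[0,0,-25,0,0,0,-1]],
  ],
)

```text
time: 3.25
eef_pos: [0.4331, 0.1179, 0.0626]
tcp_rot: [0.675, 0.738, -0.0, -0.0]
ft_force: [1.0, -0.0, -1.0]
finger_gap: 0.656
grasp_force: 28.0
```

```bash
cat > st.py <<'E'
from h import *
s=get_state();print(s['eef_pos'].round(4),s['time'],s['ft_force'].round(2),s['moment'].round(3),s['joint_efforts'].round(2))
def loc(c,yaw,x,y):
    a=np.radians(yaw);return c[0]+np.cos(a)*x-np.sin(a)*y,c[1]+np.sin(a)*x+np.cos(a)*y
C=((.452,.306),4.2)
for x in(-.048,.042): p=loc(*C,x,0);print(np.round(p,4));go(*p,.13,4.2,s)
go(.452,-.14,.13,3,s)
E
python3 st.py
```

```text
[0.4331 0.1179 0.0626] 3.25 [ 0.95 -0.05 -1.04] [-0.04   0.038  0.033] [ 2.000e-02 -3.912e+01 -1.318e+01  6.000e-02  2.000e-02 -0.000e+00]
[0.4041 0.3025]
go [186.4 -12.7 -67.4] [-0.0005 -0.      0.0147]
[0.4939 0.3091]
go [185.1  77.3 -67.5] [-0.0005 -0.      0.0147]
go [-258.6   -3.9  -67.4] [-0.0005 -0.      0.0357]
```

Box A reads about 1 N, so it is light and goes to the -x slot of the carton.

>>> drive_tool(
  motion=[
    [[0,0,-20,0,0,0,-1],[10,0,-40,0,0,0,-1],[50,-4,-40,0,0,0.005,-1],[95,-8,-40,0,0,0.01,-1],[140,-11,-40,0,0,0.015,-1],[175,-13,-40,0,0,0.015,-1],[186,-13,-30,0,0,0.015,-1],[186,-13,-8,0,0,0.015,-1],[186,-13,8,0,0,0.015,-1],[186,-13,14,0,0,0.015,-1]],
  ],
)

```text
time: 4.25
eef_pos: [0.4033, 0.3013, 0.0468]
tcp_rot: [0.681, 0.732, -0.002, -0.001]
ft_force: [-1.0, -0.3, -1.2]
finger_gap: 0.659
grasp_force: 28.0
```

>>> drive_tool(
  motion=[
    [[0,0,3,0,0,0,-1],[0,0,6,0,0,0,-1],[0,0,6,0,0,0,-1]],
  ],
)

```text
time: 4.55
eef_pos: [0.4042, 0.3019, 0.0429]
tcp_rot: [0.681, 0.732, 0.0, 0.0]
ft_force: [-0.3, -0.4, -1.3]
finger_gap: 0.659
grasp_force: 28.0
```

>>> drive_tool(
  motion=[
    [[0,0,0.5,0,0,0,0.2],[0,0,0.5,0,0,0,1],[0,0,0.5,0,0,0,1],[0,0,0.5,0,0,0,1],[0,0,-15,0,0,0,1],[0,0,-50,0,0,0,1],[-30,0,-90,0,0,0,1]],
  ],
)

```text
time: 5.25
eef_pos: [0.4057, 0.2733, 0.1333]
tcp_rot: [0.68, 0.733, -0.0, -0.0]
ft_force: [-0.4, -0.4, 0.2]
finger_gap: 1.0
grasp_force: 0.0
```

```bash
python3 -c "
from h import *
go(.553,-.009,.13,9.5)"
```

```text
go [-292.6  125.5    3.1] [-0.0012 -0.0002 -0.09  ]
```

>>> drive_tool(
  motion=[
    [[-40,17,0,0,0,-0.013,1],[-80,34,0,0,0,-0.026,1],[-125,53,0,0,0,-0.04,1],[-170,72,0,0,0,-0.055,1],[-215,91,0,0,0,-0.07,1],[-255,109,0,0,0,-0.08,1],[-285,122,3,0,0,-0.09,1],[-292,125,15,0,0,-0.09,1],[-292,125,50,0,0,-0.09,1],[-292,125,80,0,0,-0.09,1]],
  ],
)

```text
time: 6.25
eef_pos: [0.5515, -0.0094, 0.0513]
tcp_rot: [0.647, 0.762, 0.0, -0.0]
ft_force: [0.6, 0.3, -0.2]
finger_gap: 0.997
grasp_force: 0.0
```

>>> drive_tool(
  motion=[
    [[0,0,15,0,0,0,1],[0,0,15,0,0,0,-1],[0,0,15,0,0,0,-1],[0,0,15,0,0,0,-1],[0,0,15,0,0,0,-1],[0,0,15,0,0,0,-1],[0,0,15,0,0,0,-1]],
  ],
)

```text
time: 6.95
eef_pos: [0.553, -0.0098, 0.0389]
tcp_rot: [0.647, 0.762, 0.001, 0.001]
ft_force: [3.2, 1.8, 6.8]
finger_gap: 0.656
grasp_force: 28.0
```

>>> drive_tool(
  motion=[
    [[0,0,-8,0,0,0,-1],[0,0,-18,0,0,0,-1],[0,0,-25,0,0,0,-1],[0,0,-25,0,0,0,-1],[0,0,-25,0,0,0,-1],[0,0,-25,0,0,0,-1]],
  ],
)

```text
time: 7.55
eef_pos: [0.5519, -0.0099, 0.0624]
tcp_rot: [0.647, 0.762, -0.0, -0.0]
ft_force: [-0.5, 1.4, -5.0]
finger_gap: 0.652
grasp_force: 28.0
```

```bash
python3 st.py
```

```text
[ 0.5519 -0.0099  0.0624] 7.55 [-0.52  1.35 -5.05] [-0.064 -0.003 -0.002] [ 1.000e-02 -5.070e+01 -1.721e+01  6.000e-02  5.000e-02  0.000e+00]
[0.4041 0.3025]
go [332.2 -95.1 -67.4] [-0.0008 -0.0003  0.0896]
[0.4939 0.3091]
go [324.2  -5.5 -67.5] [-0.0008 -0.0003  0.0896]
go [-112.2 -119.7  -67.5] [-0.0008 -0.0002  0.1106]
```

Box B reads about 5 N, so it is heavy and goes to the tray. I'll refine the tray and small dropper positions from the pictures already taken.

```bash
python3 - <<'E'
from h import *
for n in("scene","side"):
    f=np.load(f"pics/{n}.npz");im,d=f["im"].astype(int),f["d"];X=cloud(n,d,calibration(n));x,y,z=X[...,0],X[...,1],X[...,2]
    m=(d>0)&(x>.32)&(x<.59)&(y>-.33)&(y<-.08)&(z>.017)&(z<.03)&(im.mean(2)>100)
    if n=="scene":
        for a0 in(-.27,-.2,-.13):
            s=m&(abs(y-a0)<.02);print("y",a0,"x edges",np.percentile(x[s],[1,99]).round(4))
        for a0 in(.38,.45,.53):
            s=m&(abs(x-a0)<.02);print("x",a0,"y edges",np.percentile(y[s],[1,99]).round(4))
    P=X[m];r=cv2.minAreaRect((P[:,:2]*1000).astype(np.float32));print(n,m.sum(),np.round(r[0],1),np.round(r[1],1),round(r[2],1))
    m=(d>0)&(x>.44)&(x<.52)&(y>-.19)&(y<-.12)&(z>.03);P=X[m];print("dropper",m.sum(),cv2.minEnclosingCircle((P[:,:2]*1000).astype(np.float32)))
E
```

```text
y -0.27 x edges [0.3453 0.5659]
y -0.2 x edges [0.3427 0.5636]
y -0.13 x edges [0.3403 0.561 ]
x 0.38 y edges [-0.2995 -0.1091]
x 0.45 y edges [-0.2969 -0.1059]
x 0.53 y edges [-0.2939 -0.1021]
scene 930 [ 453.2 -201.1] [221.8 191.3] 2.4
dropper 205 ((479.2652282714844, -154.31752014160156), 14.16475772857666)
side 416 [ 455.  -202.8] [220.6 194. ] 2.1
dropper 113 ((482.905029296875, -156.68240356445312), 14.418715476989746)
```

```bash
cat >> st.py <<'E'
print("tray")
T=((.4535,-.2015),2.3)
go(.47,-.05,.135,6,s)
for x in(.048,-.048): p=loc(*T,x,-.034);print(np.round(p,4));go(*p,.135,2.3,s)
E
python3 st.py|sed -n '/tray/,$p'
```

```text
tray
go [-26.3 -87.3 -72.5] [-0.0008 -0.0003  0.0582]
[ 0.5028 -0.2335]
go [-212.7  -84.7  -72.6] [-0.0008 -0.0002  0.1228]
[ 0.4069 -0.2374]
go [-201.  -180.   -72.5] [-0.0008 -0.0002  0.1228]
```

>>> drive_tool(
  motion=[
    [[0,0,-30,0,0,0,-1],[-5,-15,-60,0,0,0.01,-1],[-15,-50,-72,0,0,0.03,-1],[-30,-87,-72,0,0,0.058,-1],[-70,-87,-72,0,0,0.07,-1],[-112,-87,-72,0,0,0.085,-1],[-155,-86,-72,0,0,0.1,-1],[-195,-85,-72,0,0,0.115,-1],[-212,-85,-70,0,0,0.123,-1],[-212,-85,-60,0,0,0.123,-1]],
  ],
)

```text
time: 8.55
eef_pos: [0.503, -0.2351, 0.1226]
tcp_rot: [0.694, 0.72, 0.0, 0.001]
ft_force: [1.6, 0.2, -3.9]
finger_gap: 0.655
grasp_force: 28.0
```

```bash
python3 -c "
from h import *
go(.5028,-.2335,.0415,2.3)"
```

```text
go [ 1.7 -0.3 81.1] [ 0.0013  0.0013 -0.0027]
```

>>> drive_tool(
  motion=[
    [[1,0,20,0,0,0,-1],[1,0,45,0,0,0,-1],[1,0,65,0,0,0,-1],[1,0,74,0,0,0,-1],[1,0,79,0,0,0,-1],[1,0,81,0,0,0,-1],[1,0,81,0,0,0,-1]],
  ],
)

```text
time: 9.25
eef_pos: [0.5029, -0.2318, 0.0424]
tcp_rot: [0.693, 0.721, 0.0, 0.001]
ft_force: [-0.8, 0.3, -5.3]
finger_gap: 0.654
grasp_force: 28.0
```

>>> drive_tool(
  motion=[
    [[0,0,1,0,0,0,-1],[0,0,1.5,0,0,0,-1],[0,0,1.5,0,0,0,-1]],
  ],
)

```text
time: 9.55
eef_pos: [0.503, -0.2321, 0.0418]
tcp_rot: [0.693, 0.721, 0.0, 0.001]
ft_force: [-1.1, 2.4, 7.0]
finger_gap: 0.656
grasp_force: 28.0
```

>>> drive_tool(
  motion=[
    [[0,0,0,0,0,0,0.4],[0,0,0,0,0,0,1],[0,0,0,0,0,0,1],[0,0,0,0,0,0,1],[0,0,-15,0,0,0,1],[0,0,-50,0,0,0,1],[20,0,-85,0,0,0,1],[60,0,-95,0,0,0,1]],
  ],
)

```text
time: 10.35
eef_pos: [0.5015, -0.1737, 0.1384]
tcp_rot: [0.694, 0.72, 0.001, 0.003]
ft_force: [0.5, -1.1, 0.3]
finger_gap: 1.001
grasp_force: 0.0
```

```bash
python3 -c "
from h import *
go(.56,-.02,.13,4)
go(.673,-.006,.13,2.2)"
```

```text
go [151.5  64.1   8.1] [ 0.0053  0.004  -0.0327]
go [161.3 177.5   8.7] [ 0.0054  0.0039 -0.0013]
```

>>> drive_tool(
  motion=[
    [[40,0,0,0,0,0,1],[85,0,0,0,0,0,1],[130,10,0,0,0,0,1],[158,45,3,0,0,0,1],[161,90,6,0,0,0,1],[161,135,8,0,0,0,1],[161,172,8,0,0,0,1],[161,177,8,0.005,0.004,0,1],[161,177,20,0.005,0.004,0,1]],
  ],
)

```text
time: 11.25
eef_pos: [0.6714, -0.0041, 0.1155]
tcp_rot: [0.693, 0.721, 0.0, -0.002]
ft_force: [0.0, 0.1, -0.2]
finger_gap: 0.999
grasp_force: 0.0
```

```bash
python3 box.py w2; python3 -c "
from h import *
go(.673,-.006,.038,2.2)"
```

```text
top px [285.  55.] n 14973 ctr [670.3  88.2] size [51.1 58.3] ang 83.2 z 0.0743
top px [282. 237.] n 19701 ctr [674.1  -2.2] size [58.3 92.7] ang 3.0 z 0.0742
go [-2.5  4.2 74.4] [-0.0082 -0.0046  0.0015]
```

>>> drive_tool(
  motion=[
    [[-2,2,25,-0.006,-0.004,0.01,1],[-2,2,50,-0.006,-0.004,0.01,1],[-2,2,70,-0.006,-0.004,0.01,1],[-2,2,75,-0.006,-0.004,0.01,1],[-2,2,75,-0.006,-0.004,0.01,-1],[-2,2,75,-0.006,-0.004,0.01,-1],[-2,2,75,-0.006,-0.004,0.01,-1],[-2,2,75,-0.006,-0.004,0.01,-1],[-2,2,75,-0.006,-0.004,0.01,-1],[-2,2,75,-0.006,-0.004,0.01,-1]],
  ],
)

```text
time: 12.3
eef_pos: [0.6732, -0.0058, 0.0414]
tcp_rot: [0.696, 0.718, 0.001, 0.002]
ft_force: [2.2, -0.1, 6.0]
finger_gap: 0.656
grasp_force: 28.0
```

>>> drive_tool(
  motion=[
    [[0,0,-8,0,0,0,-1],[0,0,-18,0,0,0,-1],[0,0,-25,0,0,0,-1],[0,0,-25,0,0,0,-1],[0,0,-25,0,0,0,-1],[0,0,-25,0,0,0,-1]],
  ],
)

```text
time: 12.9
eef_pos: [0.672, -0.0056, 0.0647]
tcp_rot: [0.696, 0.718, 0.0, -0.0]
ft_force: [-0.6, 0.6, -5.8]
finger_gap: 0.658
grasp_force: 28.0
```

```bash
python3 st.py
```

```text
[ 0.672  -0.0056  0.0647] 12.9 [-0.58  0.58 -5.79] [-0.074  0.047  0.008] [ 1.000e-02 -6.286e+01 -2.130e+01  7.000e-02  3.000e-02 -0.000e+00]
[0.4041 0.3025]
go [ 316.  -258.5  -65.2] [-0.0001 -0.0002 -0.0433]
[0.4939 0.3091]
go [ 319.9 -168.6  -65.2] [-0.0001 -0.0002 -0.0433]
go [-127.7 -223.9  -65.3] [-0.0001 -0.0002 -0.0224]
tray
go [ -38.3 -203.2  -70.3] [-0.0001 -0.0002 -0.0747]
[ 0.5028 -0.2335]
go [-222.8 -175.9  -70.3] [-0.0001 -0.0002 -0.0101]
[ 0.4069 -0.2374]
go [-223.7 -271.9  -70.3] [-0.0001 -0.0002 -0.0101]
```

>>> drive_tool(
  motion=[
    [[0,-10,-30,0,0,0,-1],[0,-40,-60,0,0,0,-1],[-5,-85,-70,0,0,0,-1],[-15,-130,-72,0,0,0,-1],[-35,-172,-72,0,0,0,-1],[-65,-207,-72,0,0,0,-1],[-100,-238,-72,0,0,0,-1],[-140,-262,-72,0,0,0,-1],[-182,-272,-72,0,0,-0.01,-1],[-215,-272,-72,0,0,-0.01,-1]],
  ],
)

```text
time: 13.9
eef_pos: [0.4054, -0.2307, 0.1373]
tcp_rot: [0.693, 0.721, 0.0, 0.0]
ft_force: [0.9, 0.2, -6.3]
finger_gap: 0.656
grasp_force: 28.0
```

```bash
python3 -c "
from h import *
print(get_state()['eef_pos']);go(.4069,-.2335,.0445,2.3)"
```

```text
[ 0.40540789 -0.23071131  0.13725978]
go [-2.8  1.3 92.8] [ 0.0009  0.0004 -0.0016]
```

>>> drive_tool(
  motion=[
    [[-3,1,25,0,0,0,-1],[-3,1,55,0,0,0,-1],[-3,1,76,0,0,0,-1],[-3,1,86,0,0,0,-1],[-3,1,91,0,0,0,-1],[-3,1,93,0,0,0,-1],[-3,1,94,0,0,0,-1],[-3,1,94,0,0,0,-1]],
  ],
)

```text
time: 14.7
eef_pos: [0.4082, -0.2318, 0.0444]
tcp_rot: [0.693, 0.721, 0.0, 0.001]
ft_force: [-2.6, 1.1, 4.4]
finger_gap: 0.656
grasp_force: 28.0
```

Contact is made, so I'll release, rise and go to D.

>>> drive_tool(
  motion=[
    [[0,0,0,0,0,0,0.4],[0,0,0,0,0,0,0.85],[0,0,0,0,0,0,0.85],[0,0,0,0,0,0,0.85],[0,0,-15,0,0,0,0.85],[0,0,-50,0,0,0,1],[20,0,-85,0,0,0,1],[65,0,-100,0,0,0,1],[110,10,-100,0,0,0,1],[155,25,-100,0,0,0,1]],
  ],
)

```text
time: 15.7
eef_pos: [0.4265, -0.0744, 0.1437]
tcp_rot: [0.693, 0.721, 0.001, 0.001]
ft_force: [1.0, -0.2, -0.4]
finger_gap: 0.995
grasp_force: 0.0
```

```bash
python3 -c "
from h import *
print(get_state()['eef_pos']);go(.5,0.05,.13,0)
go(.673,.112,.13,-6.8)"
```

```text
[ 0.42651744 -0.07442988  0.14370554]
go [121.5  78.2  13.8] [0.0023 0.0007 0.0385]
go [176.8 253.4  14.2] [0.0024 0.0006 0.1572]
```

>>> drive_tool(
  motion=[
    [[30,36,0,0,0,0.02,1],[60,74,3,0,0,0.045,1],[90,114,6,0,0,0.07,1],[118,154,9,0,0,0.1,1],[145,194,12,0,0,0.13,1],[168,236,14,0,0,0.157,1],[176,252,14,0,0,0.157,1],[177,253,40,0.001,0,0.157,1],[177,253,75,0.001,0,0.157,1],[177,253,95,0.001,0,0.157,1]],
  ],
)

```text
time: 16.7
eef_pos: [0.6715, 0.1114, 0.0453]
tcp_rot: [0.747, 0.665, -0.001, -0.001]
ft_force: [0.4, -0.6, 0.3]
finger_gap: 1.0
grasp_force: 0.0
```

>>> drive_tool(
  motion=[
    [[0,0,10,0,0,0,1],[0,0,10,0,0,0,-1],[0,0,10,0,0,0,-1],[0,0,10,0,0,0,-1],[0,0,10,0,0,0,-1],[0,0,10,0,0,0,-1],[0,0,10,0,0,0,-1]],
  ],
)

```text
time: 17.4
eef_pos: [0.673, 0.1112, 0.0394]
tcp_rot: [0.747, 0.665, 0.001, 0.001]
ft_force: [-0.4, 0.6, 6.4]
finger_gap: 0.654
grasp_force: 28.0
```

>>> drive_tool(
  motion=[
    [[0,0,-8,0,0,0,-1],[0,0,-18,0,0,0,-1],[0,0,-25,0,0,0,-1],[0,0,-25,0,0,0,-1],[0,0,-25,0,0,0,-1],[0,0,-25,0,0,0,-1]],
  ],
)

```text
time: 18.0
eef_pos: [0.6723, 0.1112, 0.0628]
tcp_rot: [0.747, 0.665, -0.0, -0.0]
ft_force: [0.4, 0.4, 0.2]
finger_gap: 0.656
grasp_force: 28.0
```

```bash
python3 st.py; python3 -c "
from h import *
go(.505,.15,.13,0)"
```

```text
[0.6723 0.1112 0.0628] 18.0 [0.37 0.43 0.16] [-0.051  0.073  0.028] [ 1.000e-02 -6.076e+01 -2.018e+01  8.000e-02  1.000e-02  0.000e+00]
[0.4041 0.3025]
go [ 158.7 -288.7  -66.9] [-0.0008  0.     -0.1903]
[0.4939 0.3091]
go [ 175.7 -200.3  -67. ] [-0.0008  0.     -0.1903]
go [-275.2 -189.5  -67. ] [-0.0008  0.     -0.1693]
tray
go [-183.7 -182.1  -72. ] [-0.0008 -0.     -0.2217]
[ 0.5028 -0.2335]
go [-362.1 -128.1  -72. ] [-0.0008  0.     -0.1571]
[ 0.4069 -0.2374]
go [-377.2 -222.9  -72. ] [-0.0008  0.     -0.1571]
go [  19.  -170.7  -67. ] [-0.0008  0.     -0.117 ]
```

>>> drive_tool(
  motion=[
    [[0,-10,-25,0,0,0,-1],[0,-45,-45,0,0,-0.03,-1],[5,-90,-45,0,0,-0.06,-1],[10,-135,-45,0,0,-0.09,-1],[20,-174,-45,0,0,-0.12,-1],[50,-195,-45,0,0,-0.15,-1],[95,-203,-45,0,0,-0.17,-1],[138,-204,-45,0,0,-0.19,-1],[170,-204,-45,0,0,-0.19,-1],[175,-204,-40,0,0,-0.19,-1]],
  ],
)

```text
time: 19.0
eef_pos: [0.4903, 0.3118, 0.1033]
tcp_rot: [0.68, 0.734, 0.001, 0.0]
ft_force: [-0.0, 0.2, -0.3]
finger_gap: 0.654
grasp_force: 28.0
```

```bash
python3 -c "
from h import *
print(get_state()['eef_pos']);go(.490,.309,.0436,4.2)"
```

```text
[0.49030777 0.31178797 0.10329222]
go [-2.8 -0.6 59.7] [ 0.0016 -0.001   0.003 ]
```

>>> drive_tool(
  motion=[
    [[-2,0,25,0,0,0,-1],[-2,0,42,0,0,0,-1],[-2,0,52,0,0,0,-1],[-2,0,57,0,0,0,-1],[-2,0,59.5,0,0,0,-1],[-2,0,60.5,0,0,0,-1],[-2,0,60.5,0,0,0,-1]],
  ],
)

```text
time: 19.7
eef_pos: [0.4908, 0.3068, 0.0434]
tcp_rot: [0.681, 0.732, 0.001, 0.0]
ft_force: [0.3, -0.0, -1.7]
finger_gap: 0.658
grasp_force: 28.0
```

>>> drive_tool(
  motion=[
    [[0,0,0,0,0,0,0.4],[0,0,0,0,0,0,0.59],[0,0,0,0,0,0,0.59],[0,0,0,0,0,0,0.59],[0,0,-15,0,0,0,0.59],[0,0,-50,0,0,0,0.59],[0,0,-100,0,0,0,1],[-30,-30,-140,0,0,0,1],[-60,-60,-170,0,0,0,1],[-60,-60,-170,0,0,0,1]],
  ],
)

```text
time: 20.7
eef_pos: [0.4338, 0.2412, 0.216]
tcp_rot: [0.681, 0.732, 0.002, 0.001]
ft_force: [-0.4, 0.2, 0.1]
finger_gap: 0.999
grasp_force: 0.0
```

```bash
python3 - <<'E'
from h import *
print(get_state()["eef_pos"],get_state()["time"])
im,d=get_image("scene");cv2.imwrite("pics/scene2.png",im[:,:,::-1]);X=cloud("scene",d,calibration("scene"));z=X[...,2]
ok=(d>0)&(X[...,0]>0.2)&(X[...,0]<0.85)&(abs(X[...,1])<0.6)
rects(X,ok&(z>.068)&(z<.085),150,"top")
E
```

```text
[0.43379207 0.24119665 0.21598481] 20.7
top px [275. 134.] n 197 ctr [655.4 309.2] size [43.3 99.5] ang 61.9 z 0.0765
top px [219. 162.] n 856 ctr [488.2 308. ] size [ 60.3 103.7] ang 4.7 z 0.0787
top px [188. 179.] n 916 ctr [402.1 301.2] size [ 60.1 104.1] ang 4.6 z 0.0789
top px [494. 243.] n 493 ctr [ 805.9 -225.6] size [ 20.1 177.9] ang 22.6 z 0.0764
top px [415. 255.] n 163 ctr [ 658.5 -153.7] size [25.3 61. ] ang 30.3 z 0.0763
top px [386. 326.] n 1782 ctr [ 500.6 -230.7] size [ 60.4 100.6] ang 2.1 z 0.0778
top px [346. 355.] n 2014 ctr [ 405.7 -231.6] size [ 59.  100.5] ang 3.0 z 0.0779
```

View pics/scene2.png

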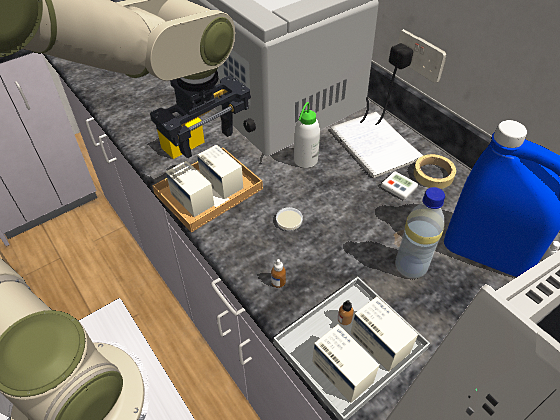

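Two boxes stand flat in the carton, at pixels (188,179) and (219,162) with tops at 79 mm. Two stand flat in the tray, at (346,355) and (386,326) with tops at 78 mm. All four bottles stand where they were, so I'm handing the job in.

```bash
python3 -c "
from station import *
print(close_job())"
```

```text
the job is handed in; nothing more can be done
None
```

The job is handed in, with no verdict returned: the two heavy boxes stand flat in the steel tray and the two light ones in the carton, all let go, with the four bottles unmoved in the last picture, at about 21 s of the 72 s allowed.

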